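Jack up the hinged soldering table and hold it

ROBOT

A 7-joint arm with a two-finger parallel gripper is mounted at the origin on the work surface. World frame = base frame: x ahead of the robot, y to its left, z up, the work surface at z = 0. Lengths are in m, angles in rad, forces in N, time in s.
With the tool pointing down it reaches from about 0.35 to 0.9 m from the base axis. Payload 7.2 kg.
Tool frame: the origin (TCP) lies midway between the tips of the shut fingers; the grasp point (between the pads) lies 19 mm behind it; z points along the fingers, y is the line along which they close (so a half turn about z gives the same grasp; the last joint's range is limited). The gripper opens to 85 mm and grips with 20 to 120 N. Pads are 22 mm wide; open, the fingers measure 114 mm over their backs; the gripper's body (76 mm by 85 mm) begins 54 mm behind the grasp point. The pads swing forward as they close: fully open they stand 13 mm farther back than shut.
Start: joints at [-1.376, 0.411, -0.013, 1.596, 0.006, 1.134, -0.082], TCP at [0.162, 0.604, 0.231] pointing down, gripper open.
Joint ranges: [-2.95, 2.95], [-0.29, 1.99], [-1.47, 1.44], [0.14, 2.54], [-1.03, 4.17], [0.13, 1.85], [-2.86, 2.86]. Speed limits (rad/s): [2.39, 2.39, 3.01, 3.01, 3.14, 3.14, 3.14].

INTERFACE

Orientations are given as a rotation vector (axis times angle).
In Python, from rig import observe, snapshot, close_job gives the robot as it stands.
- The arm moves only by the tool jog_arm, never from a script. Its argument "rows" is text: rows parted by semicolons, each of 7 numbers parted by spaces: the shift along the tool's x, y, z in m, then the turn, a rotation vector about the tool's x, y, z in degrees, then the opening, from -1 (shut) to 1 (fully open). In form: dx dy dz rx ry rz claw; .... A call has 1 to 8 rows; each row shifts and turns the commanded pose from where the row before left it, along the tool's axes as they then stand; what a row does not reach is not made up. A row lasts 1/10 s, in which the tool goes at most 50 mm and 8.59 degrees, less where a joint would pass 70% of its speed; a pose out of reach is approached as far as the arm can. A call is refused whole if a number of a shift passes 0.05 or a number of a turn 8.59, either way. A call with a gripper value outside its range is refused whole. The fingers move at their own pace and stop on an object; "force" is the grip in N (left out, the last holds). Time passes only in rows, so rows that do not move let the fingers close. It gives the time, the measured TCP pose, the force, the opening and the grip force at its end, in the units of the state.
- observe(): the state, without advancing time (a new reading comes with each control period).
- snapshot(name): name is "scene" or "top" or "wrist"; returns a dict with "image" (480x640x3 uint8, blue, green, red), "z_map" (480x640 float32, m along the optical axis (not along the pixel's ray), 0 where there is no reading), "mtx" (3x3 intrinsics, pixels), "cam_to_world" (4x4, takes a point from camera to world coordinates). Camera axes: x right, y down, z forward; pixel columns grow to the right and rows downward; lengths in m; the calibration is good to about 2 mm. A picture is of the moment at which its call begins.
- close_job(): hands the job in; it is judged then, once.
The state is a dict: "clock": time; "q": joint angles; "dq": joint speeds; "effort": joint torques, N m; "tool_pos": TCP position; "orientation": TCP orientation; "contact_force": force on the tool from outside, world axes, zero at the start; "ft_torque": the same for the moment, N m; "opening": opening from 0.0 (shut) to 1.0 (fully open); "grip_force": force on a finger pad.
Only numpy, scipy, OpenCV 4.12 (cv2) and the standard library are available. Lean on these libraries where they do the work, as an engineer would, in place of code of your own. Each camera call takes 0.05 s, during which the arm holds its last target. There are 200 camera calls.

TASK

Set the little trolley jack on the bench with its saddle squarely under the hinged soldering table's lift point, the round lug marked by a boss on top (not the square tab). Push the jack's handle all the way down once as a trial lift, let it come right back up so the table settles, then push it all the way down again and finish still holding the handle down, with the table up on the jack alone, so that I can slip packing in. Do not touch the soldering table with the robot, and leave everything else on the bench where it is.

Things in the scene. Friction and masses are not known exactly. Their poses are not given: they have to be found in the camera images.
- jack: Loose bare-steel trolley jack, about 0.85 kg. Chassis 24 mm high, 56 mm wide, x -115 to +85 mm. Origin: on the underside, below the upright carrying post (24 mm diameter, free from 24 to 95 mm up: grip it here, across y). +x points to the saddle end, -x to the handle end, z up. The handle's pivot cheeks stand at x -36 to -16 mm, 62 mm high, 32 mm wide.
- saddle_top (a point): Centre of the top of the jack's saddle, a steel disc of 24 mm diameter; 65 mm ahead of the jack's origin, 52 mm up with the handle up. It rises straight up with the handle, 40 mm at full stroke.
- handle (a joint): The jack's handle: 0 = up at rest, 0.5 rad = fully down on its stop. A spring lifts it when let go; pushing it down under load takes about 4 to 8 N at the paddle. It raises the saddle by 80 mm per rad. Its pivot is 26 mm behind (-x) the post's axis and 52 mm up.
- handle_pad (a point): Centre of the top face of the handle's paddle (36 x 36 mm, 6 mm thick), 105 mm from the pivot. In the jack's frame: x -122 mm, 96 mm up at rest (sloping 0.40 rad upward away from the pivot); x -130 mm, 45 mm up when fully down (sloping 0.10 rad downward).
- stand: The soldering table's fixed grey base, which carries the hinged plate. Origin: on the bench right below the lift pad at rest. The base occupies x +34 to +190 mm, y -155 to +55 mm, so the room below the lug is free. -x is its front, from which the jack comes in. The plate's front edge is at x +32 mm; with its fire brick it reaches 110 mm above the bench.
- lift_pad (a point): Centre of the flat underside of the round lift lug (44 mm diameter, 8 mm thick, a 16 mm boss on top) that juts from the front edge of the dark-steel plate; 62 mm above the bench at rest, about 92 mm at a full stroke of the jack. The plate (0.9 kg) is hinged 194 mm behind it (+x of the stand) and falls shut by its weight. The plain square tab 100 mm to its -y side is not the lift point.
- block: Bystander: bare steel bench block, 70 x 70 x 28 mm, origin under its centre.
- burr_cup: Bystander: black cup of burrs, 56 mm wide, 95 mm high, origin under its centre.
- dish: Bystander: shallow green glass dish, 110 mm wide, origin under its centre.
- spool: Bystander: white spool, 44 mm wide, 30 mm high, origin under its centre.
- burr_box: Bystander: wooden block 70 x 120 x 35 mm stuck full of burrs (64 mm high), origin under its centre.
- graver: Bystander: wooden-handled graver 150 mm long lying on the bench.
- hammer: Bystander: small wooden-handled hammer 220 mm long lying on the bench.
Mind the look-alikes: they are no part of the job. Leave any red look-alike of the jack alone.

How it is judged:
By the outcome, as a careful person would: the job done as asked, in the order asked, and still so for the second after the job is handed in, while the arm keeps its last pose, push and grip.
It also fails if it takes over 58 s, if anything falls off the work surface, if the arm or the gripper's body presses on something with over 40 N, if the wrist force passes 120 N, or if a joint passes its speed limit or range.

## Working session

There is one attempt and no reset: what is moved stays moved. The work goes in short steps, Python scripts to look and compute and a tool call to move; the robot and the scene stay as the last step left them, time stands still between calls to the robot, and variables do not carry over. Pictures are saved under pics/ and viewed, at most 10 in all, crops included, and the job is handed in when it is done.

Besides the shell and the picture viewer there is one more tool, called after "Emit:" by a JSON object that holds its "api" and its "payload". jog_arm: Moves the arm, as the interface text tells. Its arguments: {"type":"object","properties":{"rows":{"type":"string"},"force":{"type":"number"}},"required":["rows"]}

```bash
mkdir -p pics; cat > h.py <<'E'
import numpy as np, cv2, pickle
from rig import observe, snapshot, close_job
def cloud(s):
    z=s['z_map'];K=s['mtx'];v,u=np.indices(z.shape)
    P=np.stack([(u-K[0,2])/K[0,0]*z,(v-K[1,2])/K[1,1]*z,z],-1)
    T=s['cam_to_world'];return P@T[:3,:3].T+T[:3,3]
def ray(s,u,v,h):
    K=s['mtx'];T=s['cam_to_world'];d=T[:3,:3]@np.array([(u-K[0,2])/K[0,0],(v-K[1,2])/K[1,1],1]);o=T[:3,3]
    return o+d*(h-o[2])/d[2]
E
python3 - <<'E'
from h import *
print(observe())
for n in['scene','top']:
    s=snapshot(n);pickle.dump(s,open(n+'0.pkl','wb'));cv2.imwrite(f'pics/{n}0.png',s['image']);print(s['mtx'],s['cam_to_world'].round(3))
E
```

```text
{'clock': 0.0, 'q': array([-1.37622375,  0.4119037 , -0.01271057,  1.59703263,  0.0055773 ,
        1.13429088, -0.08222467]), 'dq': array([ 3.11159126e-04, -1.39068794e-04, -2.72912339e-04,  2.48743250e-04,
       -5.98316877e-04, -9.27689076e-04, -8.86674620e-05]), 'effort': array([-2.17357865e-04, -6.00624132e+01,  6.82118386e-01, -2.99434072e+01,
        1.38665840e-02,  1.02116412e-02,  2.91884703e-05]), 'tool_pos': array([0.16225621, 0.60306623, 0.23045537]), 'orientation': array([-4.11577451e-01, -3.11439714e+00,  2.50541509e-03]), 'contact_force': array([ 0.01591851, -0.50184692,  0.07236798]), 'ft_torque': array([ 0.00501766, -0.0211373 ,  0.00169161]), 'grip_force': 0.0, 'opening': 0.9966228931624393}
[[464.4529541    0.         317.47722994]
 [  0.         464.4529541  236.45376638]
 [  0.           0.           1.        ]] [[-0.827  0.477 -0.297  0.848]
 [ 0.562  0.698 -0.445  0.5  ]
 [-0.005 -0.534 -0.845  1.018]
 [ 0.     0.     0.     1.   ]]
[[453.70914225   0.         322.15354209]
 [  0.         453.70914225 238.94869887]
 [  0.           0.           1.        ]] [[ 1.800e-02 -9.810e-01  1.910e-01  2.790e-01]
 [-1.000e+00 -1.800e-02  2.000e-03 -1.600e-02]
 [ 1.000e-03 -1.910e-01 -9.820e-01  1.358e+00]
 [ 0.000e+00  0.000e+00  0.000e+00  1.000e+00]]
```

View pics/scene0.png

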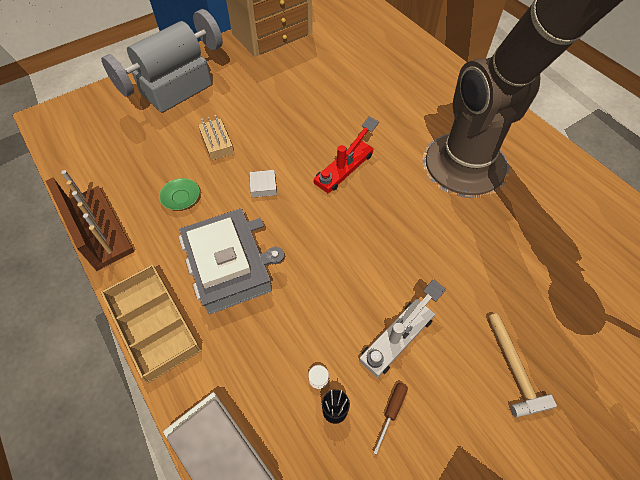

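View pics/top0.png

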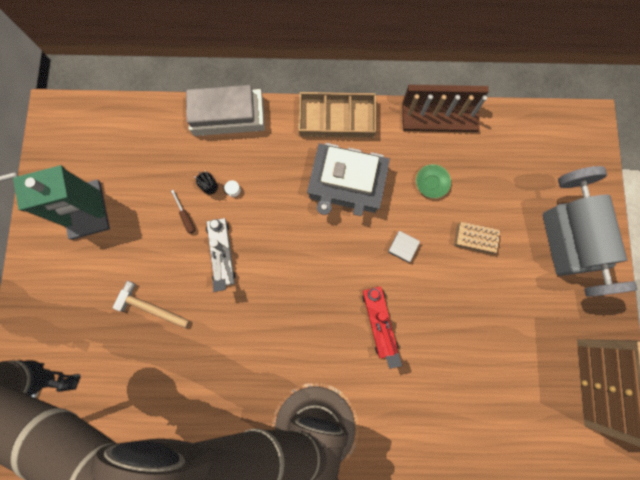

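The scene view shows the steel jack at about (400,335): saddle (375,355), post (398,328), paddle (433,290). The red decoy is at (345,160). The round lug is at (275,255) and the square tab at (257,225). In the top view the jack is at (220,255) and the lug at (324,207).

```bash
python3 - <<'E'
from h import *
for n,boxj,boxs in [('scene',(340,275,450,385),(170,200,295,315)),('top',(195,210,250,300),(300,135,395,220))]:
    s=pickle.load(open(n+'0.pkl','rb'));C=cloud(s)
    bench=C[(abs(C[...,2])<0.02)&(abs(C[...,0]-.5)<.3)&(abs(C[...,1])<.4)];print(n,'bench z',np.median(bench[:,2]).round(4))
    x0,y0,x1,y1=boxj;P=C[y0:y1,x0:x1].reshape(-1,3)
    hsv=cv2.cvtColor(s['image'],cv2.COLOR_BGR2HSV)[y0:y1,x0:x1].reshape(-1,3)
    P=P[np.isfinite(P).all(1)]
    for lo,hi in[(.012,.03),(.044,.058),(.058,.08),(.08,.089),(.089,.094),(.094,.115)]:
        q=P[(P[:,2]>lo)&(P[:,2]<hi)]
        if len(q): 
            r=cv2.minAreaRect((q[:,:2]*1000).astype(np.float32))
            print('J',lo,hi,len(q),q.mean(0).round(4),'med',np.median(q,0).round(4),r)
    x0,y0,x1,y1=boxs;P=C[y0:y1,x0:x1].reshape(-1,3)
    for lo,hi in[(.03,.062),(.064,.076),(.076,.09),(.09,.12)]:
        q=P[(P[:,2]>lo)&(P[:,2]<hi)]
        if len(q): print('S',lo,hi,len(q),q.mean(0).round(4),cv2.minAreaRect((q[:,:2]*1000).astype(np.float32)))
    # crops
    for nm,b,k in(('j',boxj,5),('s',boxs,5)):
        c=s['image'][b[1]-5:b[3]+5,b[0]-5:b[2]+5];cv2.imwrite(f'pics/{n}_{nm}.png',cv2.resize(c,None,fx=4,fy=4,interpolation=cv2.INTER_CUBIC))
a=[cv2.imread(f'pics/scene_{k}.png') for k in'js']
h=max(i.shape[0] for i in a);a=[cv2.copyMakeBorder(i,0,h-i.shape[0],0,0,0) for i in a]
m=np.hstack(a);print(m.shape);cv2.imwrite('pics/m.png',cv2.resize(m,None,fx=.8,fy=.8,interpolation=3))
E
```

```text
scene bench z -0.0002
J 0.012 0.03 1584 [0.5011 0.2974 0.0227] med [0.5125 0.2983 0.0229] ((497.90228271484375, 293.12432861328125), (203.88417053222656, 107.3621597290039), 26.80569839477539)
J 0.044 0.058 177 [0.5429 0.3041 0.0515] med [0.568  0.3056 0.0515] ((529.559814453125, 296.4210205078125), (114.9053955078125, 34.92877197265625), 7.0768938064575195)
J 0.058 0.08 240 [0.4695 0.2889 0.0674] med [0.4675 0.2867 0.0662] ((472.3562316894531, 288.5110168457031), (104.72051239013672, 30.51447868347168), 12.225764274597168)
J 0.08 0.089 110 [0.4362 0.2822 0.0852] med [0.4171 0.2806 0.0855] ((458.2827453613281, 289.4801940917969), (129.1566162109375, 35.277671813964844), 14.946269035339355)
J 0.089 0.094 142 [0.4354 0.2817 0.0918] med [0.4026 0.2824 0.0921] ((452.43359375, 287.9129943847656), (140.72903442382812, 36.01173782348633), 13.880254745483398)
J 0.094 0.115 206 [0.4168 0.2781 0.0973] med [0.3873 0.2774 0.0968] ((448.1181640625, 280.3095703125), (150.3337860107422, 35.112606048583984), 7.817053318023682)
S 0.03 0.062 372 [0.7668 0.0054 0.0428] ((769.1777954101562, -19.61236572
[... 1423 characters left out ...]
2 0.0979] ((447.9178771972656, 281.87646484375), (150.6702423095703, 34.51259994506836), 9.708744049072266)
S 0.03 0.062 129 [ 0.6506 -0.0743  0.0442] ((658.4278564453125, -89.4343032836914), (96.67262268066406, 228.37698364257812), 12.022628784179688)
S 0.064 0.076 2174 [ 0.6989 -0.0807  0.0699] ((703.6442260742188, -82.68869018554688), (220.2150421142578, 220.3239288330078), 78.40958404541016)
S 0.076 0.09 110 [ 0.6837 -0.073   0.0813] ((701.709228515625, -88.99475860595703), (211.86001586914062, 189.3163604736328), 81.99848175048828)
S 0.09 0.12 1854 [ 0.7336 -0.0895  0.0988] ((735.0604858398438, -89.49036407470703), (150.27137756347656, 114.12353515625), 77.90823364257812)
(500, 1020, 3)
```

View pics/m.png

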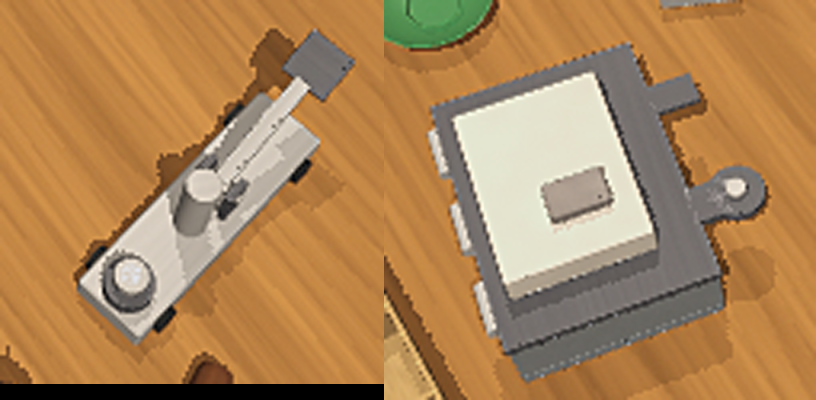

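```bash
python3 - <<'E'
from h import *
def near(P,c,r): return P[np.linalg.norm(P[:,:2]-c,axis=1)<r]
for n,boxj,boxs in [('scene',(340,275,450,385),(170,200,295,315)),('top',(195,210,250,300),(300,135,395,220))]:
    s=pickle.load(open(n+'0.pkl','rb'));C=cloud(s);print(n)
    x0,y0,x1,y1=boxj;P=C[y0:y1,x0:x1].reshape(-1,3)
    q=near(P,[.503,.291],.03);q=q[(q[:,2]>.0935)&(q[:,2]<.097)];print('post',len(q),cv2.minEnclosingCircle((q[:,:2]*1e3).astype(np.float32)),q.mean(0))
    q=near(P,[.567,.303],.03);q=q[(q[:,2]>.0495)&(q[:,2]<.054)];print('saddle',len(q),cv2.minEnclosingCircle((q[:,:2]*1e3).astype(np.float32)),q.mean(0))
    q=P[(P[:,0]<.425)&(P[:,2]>.08)];print('pad',len(q),cv2.minAreaRect((q[:,:2]*1e3).astype(np.float32)),q.mean(0))
    q=near(P,[.503,.291],.13);q=q[(q[:,2]>.021)&(q[:,2]<.027)];
    m=cv2.minAreaRect((q[:,:2]*1e3).astype(np.float32));print('chassis',m, 'mean')
    d=cv2.fitLine((q[:,:2]*1e3).astype(np.float32),cv2.DIST_L2,0,.01,.01).ravel();print('dir',np.degrees(np.arctan2(d[1],d[0])))
    x0,y0,x1,y1=boxs;P=C[y0:y1,x0:x1].reshape(-1,3)
    q=P[(P[:,2]>.0675)&(P[:,2]<.0725)];R=cv2.minAreaRect((q[:,:2]*1e3).astype(np.float32))
    th=np.radians(-11.6);e=np.array([np.cos(th),np.sin(th)]);f=np.array([-e[1],e[0]])
    a=q[:,:2]@e;b=q[:,:2]@f
    print('lo',np.percentile(a,[0,1,2,5,50,99.9]),np.percentile(b,[.1,50,99.9]))
    # front protrusions
    h,ed=np.histogram(a,bins=np.arange(.55,.85,.004));print([(round(x,3),k) for x,k in zip(ed,h) if k][:22])
    pl=q[(a>.665)];print('plate',cv2.minAreaRect((pl[:,:2]*1e3).astype(np.float32)))
    bq=P[(P[:,2]>.0735)&(P[:,2]<.0885)&(P[:,:2]@e<.655)]
    if len(bq): print('boss',len(bq),bq.mean(0),cv2.minEnclosingCircle((bq[:,:2]*1e3).astype(np.float32)),bq[:,2].max())
    lq=q[(a<.645)&(b>b.mean())];print('lugpts',lq.mean(0),cv2.minEnclosingCircle((lq[:,:2]*1e3).astype(np.float32)))
    tq=q[(a<.650)&(b<b.mean())];print('tab',tq.mean(0) if len(tq) else 0)
E
```

```text
scene
post 54 ((510.8529052734375, 296.0040588378906), 11.423352241516113) [0.51202643 0.29649503 0.09505742]
saddle 68 ((574.2907104492188, 308.5018310546875), 11.633813858032227) [0.57416086 0.30785261 0.05148352]
pad 324 ((399.2673034667969, 274.3583984375), (50.693992614746094, 36.270992279052734), 11.20584487915039) [0.39484403 0.27378498 0.09337118]
chassis ((497.71722412109375, 293.5042724609375), (203.86367797851562, 105.7694091796875), 27.03582763671875) mean
dir 10.715318
lo [0.59550659 0.60342628 0.60820335 0.62204039 0.68190786 0.81475388] [-0.04941163  0.10421211  0.17249606]
[(np.float64(0.594), np.int64(5)), (np.float64(0.598), np.int64(15)), (np.float64(0.602), np.int64(20)), (np.float64(0.606), np.int64(18)), (np.float64(0.61), np.int64(14)), (np.float64(0.614), np.int64(29)), (np.float64(0.618), np.int64(28)), (np.float64(0.622), np.int64(34)), (np.float64(0.626), np.int64(30)), (np.float64(0.63), np.int64(34)), (np.float64(0.634), np.int64(29)), (np.float64(0.638), np.int64(31)), (np.float64(0.642), np.int64(30)), (np.float64(0.646), np.int64(64)), (np.float64(0.65
[... 1697 characters left out ...]
), (np.float64(0.646), np.int64(28)), (np.float64(0.65), np.int64(63)), (np.float64(0.654), np.int64(51)), (np.float64(0.658), np.int64(63)), (np.float64(0.662), np.int64(68)), (np.float64(0.666), np.int64(63)), (np.float64(0.67), np.int64(59)), (np.float64(0.674), np.int64(63)), (np.float64(0.678), np.int64(69))]
plate ((737.2137451171875, -89.83605194091797), (219.67735290527344, 150.31248474121094), 78.42716217041016)
boss 57 [ 0.63524603 -0.03968449  0.07533984] ((653.311279296875, -62.294960021972656), 98.63040924072266) 0.08000932914047132
lugpts [ 0.62947138 -0.01694061  0.06985236] ((630.0255126953125, -14.619222640991211), 26.09797477722168)
tab [ 0.6222561  -0.11830698  0.06971353]
```

```bash
cat >> h.py <<'E'
from scipy.spatial.transform import Rotation as Ro
def togo(p,yang=None):
    o=observe();R=Ro.from_rotvec(o['orientation']).as_matrix()
    ya=np.degrees(np.arctan2(R[1,1],R[0,1]));print('t',o['clock'],'tcp',o['tool_pos'].round(4),'tooly',ya.round(2),'tilt',R[:,2].round(3),'F',o['contact_force'].round(2),'open',round(o['opening'],3),'grip',o['grip_force'])
    if p is not None: print('tool shift',(R.T@(np.array(p)-o['tool_pos'])).round(4))
    if yang is not None: print('rz',-(yang-ya))
E
echo 'from h import *
togo([.511,.295,.2],100.9)'|python3
```

```text
t 0.1 tcp [0.1623 0.6031 0.2306] tooly 74.94 tilt [-0.    -0.001 -1.   ] F [-0.15  0.4  -0.22] open 1.003 grip 0.0
tool shift [-0.4168 -0.2069  0.0309]
rz -25.956700943550672
```

Emit:
{"api": "jog_arm", "payload": {"rows": "0 0 0 0 0 -8.5 1;0 0 0 0 0 -8.5 1;0 0 0 0 0 -8.5 1;0 0 0 0 0 0 1"}}

```text
clock: 0.5
tool_pos: [0.1624, 0.6033, 0.2308]
orientation: [0.289, -3.128, 0.001]
contact_force: [-0.7, -0.7, 0.5]
opening: 0.996
grip_force: 0.0
```

```bash
echo 'from h import *
togo([.511,.295,.2],100.9)'|python3
```

```text
t 0.5 tcp [0.1624 0.6033 0.2308] tooly 100.56 tilt [-0.    -0.001 -1.   ] F [-0.69 -0.68  0.54] open 0.996 grip 0.0
tool shift [-0.2862 -0.3669  0.0309]
rz -0.33962374602651835
```

Emit:
{"api": "jog_arm", "payload": {"rows": "-0.02 -0.026 0 0 0 0 1;-0.02 -0.026 0 0 0 0 1;-0.02 -0.026 0 0 0 0 1;-0.02 -0.026 0 0 0 0 1;-0.02 -0.026 0 0 0 0 1;-0.02 -0.026 0 0 0 0 1;-0.02 -0.026 0 0 0 0 1"}}

```text
clock: 1.2
tool_pos: [0.3339, 0.4488, 0.2312]
orientation: [0.278, -3.129, 0.0]
contact_force: [1.3, 0.1, -0.4]
opening: 0.997
grip_force: 0.0
```

Emit:
{"api": "jog_arm", "payload": {"rows": "-0.02 -0.026 0 0 0 0 1;-0.02 -0.026 0 0 0 0 1;-0.02 -0.026 0 0 0 0 1;-0.02 -0.026 0 0 0 0 1;-0.02 -0.026 0 0 0 0 1;-0.02 -0.026 0 0 0 0 1;0 0 0 0 0 0 1;0 0 0 0 0 0 1"}}

```text
clock: 2.0
tool_pos: [0.4796, 0.3176, 0.231]
orientation: [0.277, -3.129, 0.0]
contact_force: [-1.2, -0.7, 0.1]
opening: 0.994
grip_force: 0.0
```

```bash
python3 - <<'E'
from h import *
togo([.511,.295,.2],100.9)
s=snapshot('wrist');cv2.imwrite('pics/w1.png',s['image'])
C=cloud(s);P=C.reshape(-1,3)
ok=(np.linalg.norm(P[:,:2]-[.511,.295],axis=1)<.04)&(P[:,2]>.09)&(P[:,2]<.1)
q=P[ok];print(len(q));
if len(q): print('post',cv2.minEnclosingCircle((q[:,:2]*1e3).astype(np.float32)),q.mean(0))
E
```

```text
t 2.0 tcp [0.4796 0.3176 0.231 ] tooly 100.13 tilt [-0.001 -0.    -1.   ] F [-1.17 -0.69  0.14] open 0.994 grip 0.0
tool shift [-0.0269 -0.0278  0.031 ]
rz -0.769834952277364
786
post ((507.9761962890625, 297.3658142089844), 11.958338737487793) [0.50713745 0.29720848 0.09433328]
```

View pics/w1.png

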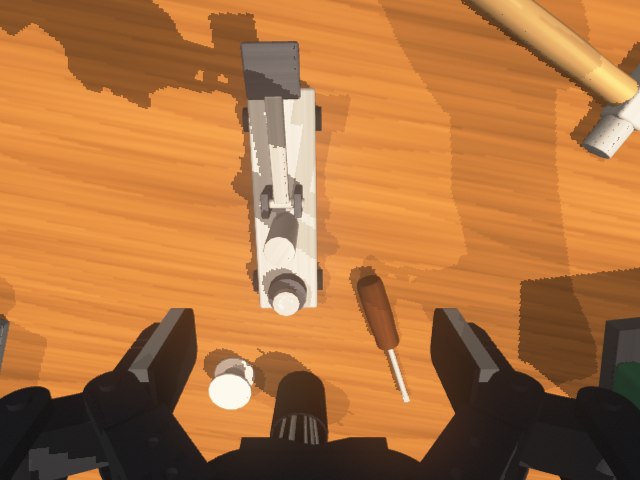

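The wrist view shows the jack at (280,180), with the post top at (280,245) and the saddle at (287,300). The graver and cup are clear of the grip.

Emit:
{"api": "jog_arm", "payload": {"rows": "-0.013 -0.0135 0 0 0 -0.7 1;-0.013 -0.0135 0.02 0 0 0 1;0 0 0.03 0 0 0 1;0 0 0.03 0 0 0 1;0 0 0.03 0 0 0 1;0 0 0.03 0 0 0 1;0 0 0.02 0 0 0 1;0 0 0.01 0 0 0 1"}}

```text
clock: 2.85
tool_pos: [0.5078, 0.2975, 0.0592]
orientation: [0.306, -3.124, 0.001]
contact_force: [-0.3, -0.0, 0.3]
opening: 1.002
grip_force: 0.0
```

Emit:
{"api": "jog_arm", "payload": {"rows": "0 0 0.005 0 0 0 1;0 0 0 0 0 0 1"}}

```text
clock: 3.05
tool_pos: [0.5096, 0.2973, 0.0564]
orientation: [0.306, -3.127, -0.0]
contact_force: [-0.2, -0.2, 0.4]
opening: 0.999
grip_force: 0.0
```

```bash
python3 - <<'E'
from h import *
togo([.510,.2955,.055],100.9)
E
```

```text
t 3.05 tcp [0.5096 0.2973 0.0564] tooly 101.16 tilt [-0.  0. -1.] F [-0.22 -0.23  0.43] open 0.999 grip 0.0
tool shift [-0.     -0.0018  0.0014]
rz 0.2629750242541604
```

Close on the post.

Emit:
{"api": "jog_arm", "payload": {"rows": "0 -0.001 0 0 0 0 -1;0 0 0 0 0 0 -1;0 0 0 0 0 0 -1;0 0 0 0 0 0 -1;0 0 0 0 0 0 -1;0 0 0 0 0 0 -1;0 0 0 0 0 0 -1;0 0 0 0 0 0 -1", "force": 80}}

```text
clock: 3.85
tool_pos: [0.5103, 0.2964, 0.0569]
orientation: [-0.305, 3.126, 0.002]
contact_force: [-1.7, 2.7, 5.8]
opening: 0.265
grip_force: 78.0
```

Emit:
{"api": "jog_arm", "payload": {"rows": "0 0 0 0 0 0 -1;0 0 0 0 0 0 -1;0 0 -0.01 0 0 0 -1;0 0 -0.01 0 0 0 -1;0 0 -0.01 0 0 0 -1;0 0 0 0 0 0 -1;0 0 0 0 0 0 -1"}}

```text
clock: 4.55
tool_pos: [0.5102, 0.2955, 0.0865]
orientation: [-0.305, 3.126, 0.0]
contact_force: [0.1, -0.1, -8.5]
opening: 0.261
grip_force: 78.9
```

```bash
python3 - <<'E'
from h import *
togo([.463,.020,.086],78.35)
s=snapshot('scene');pickle.dump(s,open('s1.pkl','wb'))
cv2.imwrite('pics/s1.png',cv2.resize(s['image'][230:430,300:500],None,fx=3,fy=3,interpolation=2))
E
```

```text
t 4.55 tcp [0.5102 0.2955 0.0865] tooly 101.14 tilt [ 0.  0. -1.] F [ 0.15 -0.11 -8.49] open 0.261 grip 78.94205689430237
tool shift [ 0.0995 -0.2612  0.0004]
rz 22.78610785704133
```

View pics/s1.png

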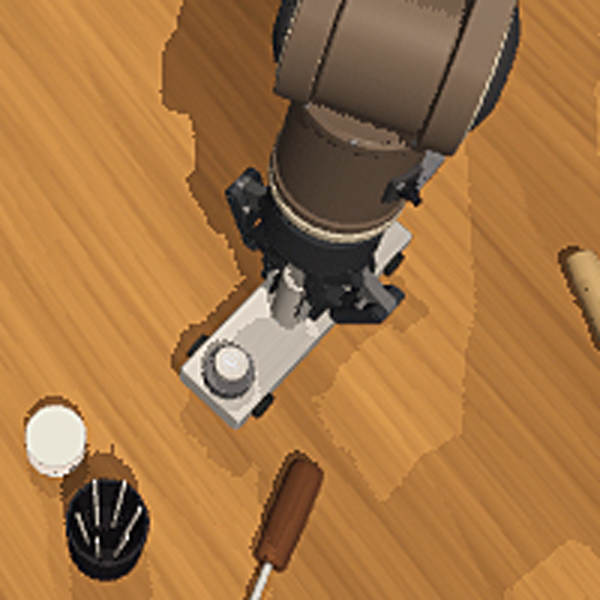

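The crop shows the jack hanging level from the gripper, with the saddle at (230,365). The spool, cup and graver are untouched.

Emit:
{"api": "jog_arm", "payload": {"rows": "0 0 0 0 0 5.7 -1;0 0 0 0 0 5.7 -1;0 0 0 0 0 5.7 -1;0 0 0 0 0 5.7 -1;0 0 0 0 0 0 -1;0 0 0 0 0 0 -1"}}

```text
clock: 5.2
tool_pos: [0.5098, 0.2956, 0.0859]
orientation: [-0.314, -3.125, 0.001]
contact_force: [-0.0, 0.4, -7.6]
opening: 0.257
grip_force: 78.9
```

```bash
python3 - <<'E'
from h import *
togo([.463,.020,.086],78.35)
E
```

```text
t 5.2 tcp [0.5098 0.2956 0.0859] tooly 78.53 tilt [-0.001 -0.001 -1.   ] F [-0.01  0.35 -7.63] open 0.257 grip 78.88604164123535
tool shift [-9.000e-03 -2.794e-01  1.000e-04]
rz 0.1762335859656048
```

Emit:
{"api": "jog_arm", "payload": {"rows": "0 -0.01 0 0 0 0 -1;0 -0.02 0 0 0 0 -1;-0.001 -0.02 0 0 0 0 -1;-0.001 -0.025 0 0 0 0 -1;-0.001 -0.025 0 0 0 0 -1;-0.001 -0.025 0 0 0 0 -1;-0.001 -0.025 0 0 0 0 -1;-0.001 -0.025 0 0 0 0 -1"}}

```text
clock: 6.0
tool_pos: [0.4801, 0.1207, 0.0865]
orientation: [0.319, 3.125, -0.0]
contact_force: [-0.4, -0.3, -7.4]
opening: 0.258
grip_force: 79.1
```

Emit:
{"api": "jog_arm", "payload": {"rows": "-0.001 -0.025 0 0 0 0 -1;-0.001 -0.025 0 0 0 0 -1;-0.001 -0.025 0 0 0 0 -1;0 -0.02 0 0 0 0 -1;0 -0.01 0 0 0 0 -1;0 0 0 0 0 0 -1;0 0 0 0 0 0 -1"}}

```text
clock: 6.7
tool_pos: [0.4626, 0.02, 0.0865]
orientation: [0.319, 3.125, 0.001]
contact_force: [0.1, 0.7, -7.3]
opening: 0.26
grip_force: 79.2
```

```bash
python3 - <<'E'
from h import *
togo([.463,.020,.086],78.35)
for n in('scene','top'):
    s=snapshot(n);pickle.dump(s,open(n+'2.pkl','wb'))
    P=cloud(s).reshape(-1,3)
    # expected saddle near tcp + 65mm e
    t=observe()['tool_pos'];c=t[:2]+.065*np.array([.979,-.202])
    q=P[(np.linalg.norm(P[:,:2]-c,axis=1)<.025)];h=np.histogram(q[:,2],bins=np.arange(0,.13,.005));print(n,h[0])
    q=q[(q[:,2]>.074)&(q[:,2]<.09)]
    print('saddle',len(q),cv2.minEnclosingCircle((q[:,:2]*1e3).astype(np.float32)),q.mean(0))
    if n=='scene': cv2.imwrite('pics/s2.png',cv2.resize(s['image'][150:350,180:440],None,fx=3,fy=3,interpolation=2))
E
```

```text
t 6.7 tcp [0.4626 0.02   0.0865] tooly 78.35 tilt [ 0.001  0.001 -1.   ] F [ 0.08  0.69 -7.27] open 0.26 grip 79.22838091850281
tool shift [-0.0004  0.      0.0005]
rz -0.0015565863083537579
scene [39  0  0  0  0  0  3  5  2  7 79 37 14 73  6 23 55  1  0  0  0  0  0  0
  0]
saddle 80 ((527.3292236328125, 6.514444351196289), 12.827553749084473) [0.5277056  0.00715932 0.0808839 ]
top [0 0 0 0 0 0 0 0 0 0 0 0 0 0 0 0 0 0 0 0 0 0 0 0 0]
saddle 0 ((0.0, 0.0), 0.0) [nan nan nan]<stdin>:10: RuntimeWarning: Mean of empty slice.
  ret = um.true_divide(
```

View pics/s2.png

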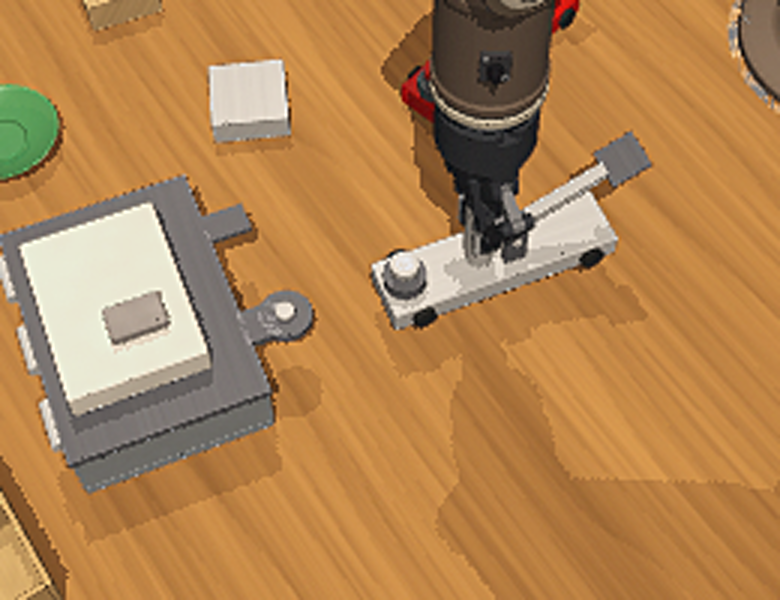

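The crop shows the jack level, with its saddle at (405,275) lined up with the lug at (285,312). The saddle is about 102 mm short of it. I'll lower to a 3 mm hover and slide in.

Emit:
{"api": "jog_arm", "payload": {"rows": "0 0 0.01 0 0 0 -1;0 0 0.01 0 0 0 -1;0 0 0.006 0 0 0 -1;0 0 0 0 0 0 -1;0 0 0 0 0 0 -1"}}

```text
clock: 7.3
tool_pos: [0.4622, 0.0196, 0.0599]
orientation: [-0.319, -3.124, 0.001]
contact_force: [0.1, 0.5, -8.3]
opening: 0.262
grip_force: 79.1
```

Emit:
{"api": "jog_arm", "payload": {"rows": "-0.01 0 0 0 0 0 -1;-0.015 0 0 0 0 0 -1;-0.015 0 0 0 0 0 -1;-0.015 0 0 0 0 0 -1;-0.015 0 0 0 0 0 -1;-0.015 0 0 0 0 0 -1;-0.01 0 0 0 0 0 -1;-0.005 0 0 0 0 0 -1"}}

```text
clock: 8.1
tool_pos: [0.5617, -0.001, 0.0605]
orientation: [0.319, 3.124, -0.0]
contact_force: [0.1, 0.3, -8.1]
opening: 0.259
grip_force: 79.2
```

Emit:
{"api": "jog_arm", "payload": {"rows": "-0.002 0 0 0 0 0 -1;0 0 0 0 0 0 -1;0 0 0 0 0 0 -1"}}

```text
clock: 8.4
tool_pos: [0.5616, -0.0009, 0.0602]
orientation: [-0.319, -3.125, -0.0]
contact_force: [0.5, 0.8, -8.0]
opening: 0.261
grip_force: 79.2
```

```bash
python3 - <<'E'
from h import *
togo([.5630,-.0010,.057],78.35)
for n in('scene','top'):
    s=snapshot(n);pickle.dump(s,open(n+'3.pkl','wb'))
    if n=='scene': cv2.imwrite('pics/s3.png',cv2.resize(s['image'][170:320,200:400],None,fx=4,fy=4,interpolation=2))
E
```

```text
t 8.4 tcp [ 0.5616 -0.0009  0.0602] tooly 78.35 tilt [-0.001  0.    -1.   ] F [ 0.51  0.8  -7.99] open 0.261 grip 79.19990301132202
tool shift [-0.0014  0.0002  0.0032]
rz 0.002742463350983826
```

View pics/s3.png

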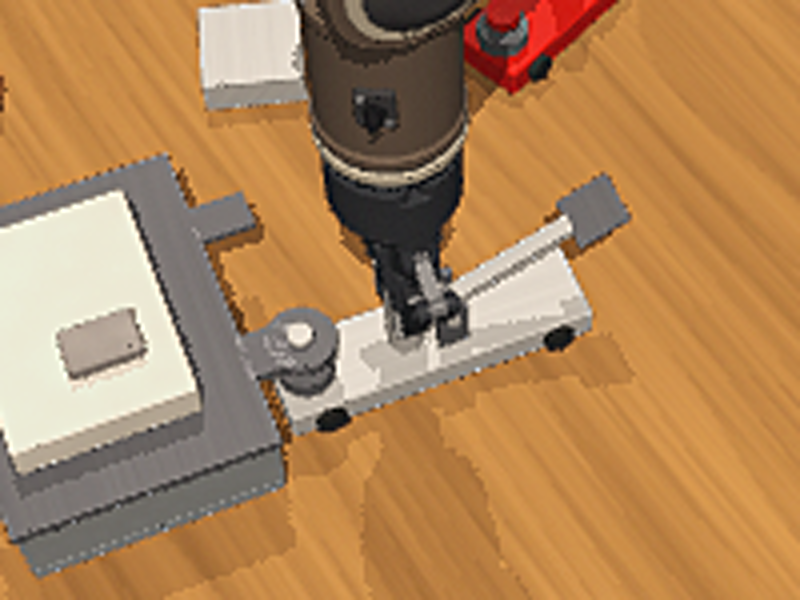

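The crop shows the saddle under the round lug at (300,345), with the square tab clear at (230,215). I'll nudge forward 1 mm, set it down and release.

Emit:
{"api": "jog_arm", "payload": {"rows": "-0.0013 0 0.001 0 0 0 -1;0 0 0.001 0 0 0 -1;0 0 0.001 0 0 0 -1;0 0 0.0005 0 0 0 -1;0 0 0 0 0 0 -1;0 0 0 0 0 0 -1"}}

```text
clock: 9.1
tool_pos: [0.5635, -0.0012, 0.0569]
orientation: [-0.319, -3.125, -0.0]
contact_force: [-1.5, 0.2, -3.7]
opening: 0.261
grip_force: 79.9
```

Emit:
{"api": "jog_arm", "payload": {"rows": "0 0 0 0 0 0 0.2;0 0 0 0 0 0 0.6;0 0 0 0 0 0 1;0 0 0 0 0 0 1;0 0 0 0 0 0 1;0 0 0 0 0 0 1;0 0 0 0 0 0 1"}}

```text
clock: 9.8
tool_pos: [0.5636, -0.0012, 0.0568]
orientation: [0.319, 3.125, 0.0]
contact_force: [-0.5, 0.1, 0.6]
opening: 0.999
grip_force: 0.0
```

Emit:
{"api": "jog_arm", "payload": {"rows": "0 0 -0.01 0 0 0 1;0 0 -0.025 0 0 0 1;0 0 -0.03 0 0 0 1;0 0 -0.03 0 0 0 1;0 0 -0.03 0 0 0 -1;0.03 0 -0.02 0 0 0 -1;0.03 0 0 0 0 0 -1;0.03 0 0 0 0 0 -1"}}

```text
clock: 10.6
tool_pos: [0.4748, 0.017, 0.2031]
orientation: [0.319, 3.123, 0.001]
contact_force: [-0.2, 0.8, -0.1]
opening: 0.327
grip_force: 0.0
```

Emit:
{"api": "jog_arm", "payload": {"rows": "0.02 0 0 0 0 0 -1;0.02 0 0 0 0 0 -1;0 0 0 0 0 0 -1;0 0 0 0 0 0 -1"}}

```text
clock: 11.0
tool_pos: [0.4369, 0.0251, 0.2026]
orientation: [0.318, 3.124, 0.001]
contact_force: [0.4, -0.6, 0.5]
opening: 0.003
grip_force: 0.0
```

```bash
cat > m.py <<'E'
from h import *
def meas(tag):
    for n in('scene','top'):
        s=snapshot(n);pickle.dump(s,open(n+tag+'.pkl','wb'));P=cloud(s).reshape(-1,3)
        e=np.array([.9794,-.2019]);f=np.array([.2019,.9794]);L=np.array([.627,-.0142])
        D=P[:,:2]-L;a=D@e;b=D@f;z=P[:,2]
        def sel(nm,m,fn):
            q=np.c_[a,b,z][m];print(n,nm,len(q),fn(q) if len(q)>4 else '')
        mm=lambda q:(q[:,:2]*1e3).astype(np.float32)
        sel('post',(np.hypot(a+.065,b)<.03)&(z>.0925)&(z<.1),lambda q:[np.round(cv2.minEnclosingCircle(mm(q))[0],1),q[:,2].mean().round(4)])
        sel('chassis',(abs(a+.08)<.12)&(abs(b)<.045)&(z>.0215)&(z<.027),lambda q:cv2.minAreaRect(mm(q)))
        sel('pad',(abs(a+.187)<.035)&(abs(b)<.035)&(z>.03)&(z<.112),lambda q:[cv2.minAreaRect(mm(q)),q.mean(0).round(4)])
        sel('lugtop',(a<.0)&(a>-.03)&(abs(b)<.03)&(z>.06)&(z<.125),lambda q:[np.median(q[:,2]).round(4)])
        sel('plate',(a>.04)&(a<.05)&(abs(b)<.04)&(z>.06)&(z<.125),lambda q:[np.median(q[:,2]).round(4)])
E
python3 - <<'E'
from m import *
togo([.44,.025,.15],78.35)
meas('4')
E
```

```text
t 11.0 tcp [0.4369 0.0251 0.2026] tooly 78.37 tilt [ 0.002  0.001 -1.   ] F [ 0.4  -0.62  0.46] open 0.003 grip 0.0
tool shift [-0.003   0.0005  0.0526]
rz 0.01608247564773535
scene post 62 [array([-62.9,   0.4]), np.float64(0.0949)]
scene chassis 847 ((-78.53467559814453, 3.107257843017578), (60.1812629699707, 199.27040100097656), 89.74974060058594)
scene pad 245 [((-178.13079833984375, 0.5855255126953125), (51.55376434326172, 36.24454116821289), 1.943854808807373), array([-0.1815,  0.0014,  0.0935])]
scene lugtop 123 [np.float64(0.0699)]
scene plate 129 [np.float64(0.0696)]
top post 0 
top chassis 61 ((-1.728424072265625, 2.4578170776367188), (74.6173324584961, 73.59564971923828), 89.63278198242188)
top pad 0 
top lugtop 64 [np.float64(0.0704)]
top plate 89 [np.float64(0.0695)]
```

Emit:
{"api": "jog_arm", "payload": {"rows": "-0.004 0 0.02 0 0 0 -1;-0.004 0 0.025 0 0 0 -1;0 0 0.025 0 0 0 -1;0 0 0.02 0 0 0 -1;0 0 0.003 0 0 0 -1;0 0 0 0 0 0 -1;0 0 0 0 0 0 -1", "force": 60}}

```text
clock: 11.8
tool_pos: [0.445, 0.0233, 0.1095]
orientation: [0.319, 3.124, 0.0]
contact_force: [-0.0, -0.3, -0.8]
opening: 0.0
grip_force: 0.0
```

Emit:
{"api": "jog_arm", "payload": {"rows": "0.001 0 0.004 0 0 0 -1;0.001 0 0.004 0 0 0 -1;0.001 0 0.004 0 0 0 -1;0.001 0 0.004 0 0 0 -1;0 0 0 0 0 0 -1"}}

```text
clock: 12.3
tool_pos: [0.4399, 0.0243, 0.0924]
orientation: [-0.319, -3.125, -0.0]
contact_force: [-0.7, 1.1, 2.6]
opening: -0.001
grip_force: 0.9
```

Emit:
{"api": "jog_arm", "payload": {"rows": "0.001 0 0.006 0 0 0 -1;0.001 0 0.006 0 0 0 -1;0.001 0 0.006 0 0 0 -1;0.001 0 0.006 0 0 0 -1;0 0 0.006 0 0 0 -1;0 0 0.006 0 0 0 -1;0 0 0.004 0 0 0 -1;0 0 0 0 0 0 -1"}}

```text
clock: 13.1
tool_pos: [0.4347, 0.0253, 0.0519]
orientation: [-0.318, -3.122, 0.0]
contact_force: [-4.5, 1.2, 6.2]
opening: -0.003
grip_force: 3.2
```

```bash
python3 - <<'E'
from m import *
togo(None)
meas('5')
E
```

```text
t 13.1 tcp [0.4347 0.0253 0.0519] tooly 78.37 tilt [-0.003  0.    -1.   ] F [-4.5   1.17  6.16] open -0.003 grip 3.2224054564721882
scene post 63 [array([-64.9,   0.4]), np.float64(0.0949)]
scene chassis 819 ((-78.2676010131836, 3.752828598022461), (198.4766387939453, 64.79210662841797), 1.0764575004577637)
scene pad 256 [((-178.8102569580078, 3.0864486694335938), (44.98960494995117, 57.829917907714844), 32.57774353027344), array([-0.1832,  0.0062,  0.0674])]
scene lugtop 115 [np.float64(0.0966)]
scene plate 133 [np.float64(0.0901)]
top post 41 [array([-64.8,  -1.8]), np.float64(0.0952)]
top chassis 221 ((-16.70870590209961, 0.5303230285644531), (103.20012664794922, 77.72987365722656), 0.3180924355983734)
top pad 0 
top lugtop 88 [np.float64(0.0968)]
top plate 90 [np.float64(0.0902)]
```

Emit:
{"api": "jog_arm", "payload": {"rows": "0.001 0 0.003 0 0 0 -1;0 0 0.003 0 0 0 -1;0 0 0.002 0 0 0 -1;0 0 0 0 0 0 -1;0 0 0 0 0 0 -1"}}

```text
clock: 13.7
tool_pos: [0.435, 0.0253, 0.0448]
orientation: [-0.319, -3.125, -0.0]
contact_force: [-3.6, 0.1, 10.3]
opening: -0.0
grip_force: 5.5
```

```bash
python3 - <<'E'
from m import *
togo(None)
meas('6')
E
```

```text
t 13.7 tcp [0.435  0.0253 0.0448] tooly 78.35 tilt [-0.  0. -1.] F [-3.62  0.13 10.28] open -0.0 grip 5.485380655154586
scene post 66 [array([-63.3,  -0.1]), np.float64(0.0951)]
scene chassis 829 ((-78.57207489013672, 0.6922149658203125), (199.64439392089844, 64.67872619628906), 0.30466797947883606)
scene pad 265 [((-178.0146026611328, 3.0736465454101562), (45.85470962524414, 58.07634735107422), 31.338916778564453), array([-0.183 ,  0.0063,  0.0644])]
scene lugtop 110 [np.float64(0.103)]
scene plate 128 [np.float64(0.0947)]
top post 42 [array([-64. ,  -1.7]), np.float64(0.0952)]
top chassis 237 ((-21.807910919189453, 1.7368316650390625), (113.54875946044922, 80.95722961425781), 0.7120718955993652)
top pad 0 
top lugtop 82 [np.float64(0.103)]
top plate 96 [np.float64(0.0942)]
```

Emit:
{"api": "jog_arm", "payload": {"rows": "0 0 0.002 0 0 0 -1;0 0 0.001 0 0 0 -1;0 0 0 0 0 0 -1;0 0 0 0 0 0 -1;0 0 0 0 0 0 -1"}}

```text
clock: 14.3
tool_pos: [0.4352, 0.0254, 0.0432]
orientation: [0.319, 3.125, 0.002]
contact_force: [-9.3, -0.5, 34.4]
opening: -0.001
grip_force: 17.6
```

```bash
python3 - <<'E'
from m import *
togo(None)
meas('7')
E
```

```text
t 14.3 tcp [0.4352 0.0254 0.0432] tooly 78.33 tilt [ 0.     0.001 -1.   ] F [-9.28 -0.49 34.41] open -0.001 grip 17.595339640975
scene post 60 [array([-64. ,   0.2]), np.float64(0.095)]
scene chassis 813 ((-78.81427001953125, 0.7205047607421875), (63.197723388671875, 198.97398376464844), 89.43496704101562)
scene pad 268 [((-178.11366271972656, 3.4163894653320312), (47.13996887207031, 57.964012145996094), 31.878623962402344), array([-0.183 ,  0.0063,  0.0633])]
scene lugtop 111 [np.float64(0.1041)]
scene plate 135 [np.float64(0.0954)]
top post 42 [array([-63.4,  -1.7]), np.float64(0.0956)]
top chassis 230 ((-20.13418197631836, -2.9730606079101562), (81.1374282836914, 111.48127746582031), 88.86437225341797)
top pad 0 
top lugtop 78 [np.float64(0.1041)]
top plate 93 [np.float64(0.0956)]
```

The force rises sharply to 34 N, so the handle is on its stop and the trial lift is complete. I'll let it back up along the arc.

Emit:
{"api": "jog_arm", "payload": {"rows": "0 0 -0.004 0 0 0 -1;0 0 -0.006 0 0 0 -1;0 0 -0.006 0 0 0 -1;0 0 -0.006 0 0 0 -1;-0.001 0 -0.007 0 0 0 -1;-0.001 0 -0.007 0 0 0 -1;-0.001 0 -0.007 0 0 0 -1;-0.001 0 -0.007 0 0 0 -1"}}

```text
clock: 15.2
tool_pos: [0.4397, 0.0242, 0.0924]
orientation: [0.319, 3.124, 0.0]
contact_force: [1.2, 0.5, 1.5]
opening: 0.006
grip_force: 0.7
```

Emit:
{"api": "jog_arm", "payload": {"rows": "-0.002 0 -0.008 0 0 0 -1;-0.002 0 -0.01 0 0 0 -1;-0.002 0 -0.01 0 0 0 -1;0 0 -0.01 0 0 0 -1;0 0 0 0 0 0 -1;0 0 0 0 0 0 -1;0 0 0 0 0 0 -1;0 0 0 0 0 0 -1"}}

```text
clock: 16.0
tool_pos: [0.4446, 0.0232, 0.1294]
orientation: [-0.319, -3.124, 0.0]
contact_force: [0.2, 0.4, 0.9]
opening: 0.003
grip_force: 0.0
```

```bash
python3 - <<'E'
from m import *
togo(None)
meas('8')
s=pickle.load(open('scene8.pkl','rb'));cv2.imwrite('pics/s8.png',cv2.resize(s['image'][170:320,200:400],None,fx=4,fy=4,interpolation=2))
E
```

```text
t 16.0 tcp [0.4446 0.0232 0.1294] tooly 78.34 tilt [-0.001 -0.    -1.   ] F [0.18 0.41 0.93] open 0.003 grip 0.0
scene post 67 [array([-64.1,   0.6]), np.float64(0.095)]
scene chassis 822 ((-78.3309097290039, 3.2811508178710938), (61.28529357910156, 198.49118041992188), 89.54473114013672)
scene pad 234 [((-177.42628479003906, 0.6808414459228516), (37.05934524536133, 50.77210235595703), 89.97948455810547), array([-0.1807,  0.0023,  0.0934])]
scene lugtop 125 [np.float64(0.0697)]
scene plate 124 [np.float64(0.07)]
top post 3 
top chassis 85 ((7.324516296386719, 4.753448486328125), (86.62358856201172, 73.1120834350586), 78.44435119628906)
top pad 0 
top lugtop 97 [np.float64(0.069)]
top plate 93 [np.float64(0.0702)]
```

View pics/s8.png

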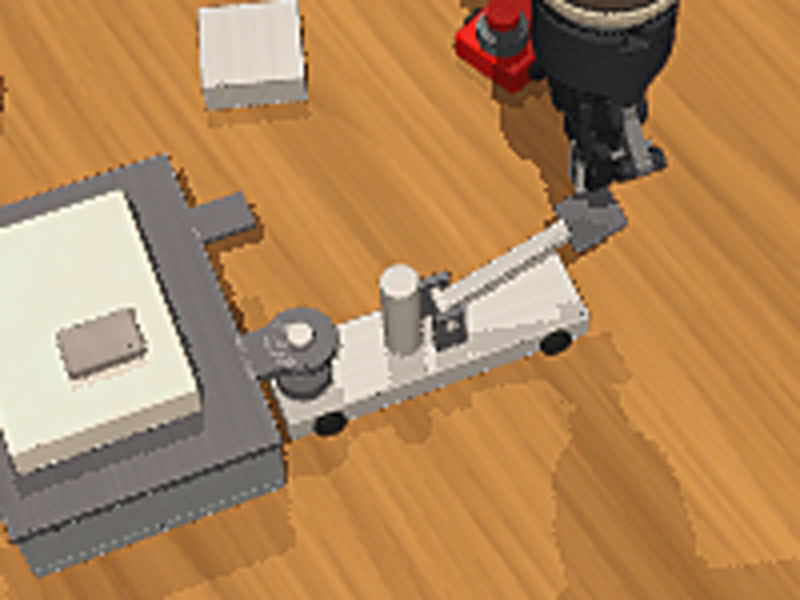

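The picture shows the handle fully up, the plate settled at 70 mm, and the jack unmoved with its saddle under the lug. Now the second lift.

Emit:
{"api": "jog_arm", "payload": {"rows": "0 0 0.01 0 0 0 -1;0 0 0.01 0 0 0 -1;0.001 0 0.004 0 0 0 -1;0.001 0 0.004 0 0 0 -1;0.001 0 0.004 0 0 0 -1;0.002 0 0.004 0 0 0 -1;0.001 0 0.006 0 0 0 -1;0.001 0 0.006 0 0 0 -1"}}

```text
clock: 16.9
tool_pos: [0.4378, 0.0247, 0.0815]
orientation: [-0.319, -3.125, -0.0]
contact_force: [-3.2, 0.4, 5.3]
opening: 0.001
grip_force: 2.5
```

Emit:
{"api": "jog_arm", "payload": {"rows": "0.001 0 0.006 0 0 0 -1;0.001 0 0.006 0 0 0 -1;0.001 0 0.006 0 0 0 -1;0 0 0.006 0 0 0 -1;0 0 0.006 0 0 0 -1;0 0 0.004 0 0 0 -1;0 0 0 0 0 0 -1;0 0 0 0 0 0 -1"}}

```text
clock: 17.7
tool_pos: [0.4342, 0.0255, 0.0473]
orientation: [-0.318, -3.123, -0.0]
contact_force: [-4.0, 0.9, 5.6]
opening: -0.003
grip_force: 3.3
```

Emit:
{"api": "jog_arm", "payload": {"rows": "0 0 0.0015 0 0 0 -1;0 0 0.0015 0 0 0 -1;0 0 0.0005 0 0 0 -1;0 0 0 0 0 0 -1;0 0 0 0 0 0 -1;0 0 0 0 0 0 -1"}}

```text
clock: 18.3
tool_pos: [0.4343, 0.0255, 0.0445]
orientation: [-0.319, -3.124, -0.001]
contact_force: [-5.9, 1.4, 14.2]
opening: -0.001
grip_force: 7.5
```

Emit:
{"api": "jog_arm", "payload": {"rows": "0 0 0.0005 0 0 0 -1;0 0 0 0 0 0 -1;0 0 0 0 0 0 -1;0 0 0 0 0 0 -1;0 0 0 0 0 0 -1"}}

```text
clock: 18.8
tool_pos: [0.4344, 0.0255, 0.0442]
orientation: [-0.319, -3.124, -0.001]
contact_force: [-6.7, 0.5, 18.3]
opening: 0.0
grip_force: 9.5
```

```bash
python3 - <<'E'
from m import *
togo(None)
meas('9')
s=pickle.load(open('scene9.pkl','rb'));cv2.imwrite('pics/s9.png',s['image'])
E
```

```text
t 18.8 tcp [0.4344 0.0255 0.0442] tooly 78.35 tilt [-0.001  0.001 -1.   ] F [-6.71  0.53 18.34] open 0.0 grip 9.520501736551523
scene post 64 [array([-64.7,   0.1]), np.float64(0.0949)]
scene chassis 821 ((-78.39993286132812, 0.6059799194335938), (198.99026489257812, 61.62602233886719), 1.7995773553848267)
scene pad 269 [((-179.2669677734375, 4.9902496337890625), (43.96662139892578, 56.43885040283203), 30.177377700805664), array([-0.1834,  0.0063,  0.0634])]
scene lugtop 110 [np.float64(0.1032)]
scene plate 134 [np.float64(0.0948)]
top post 47 [array([-64.2,  -1.9]), np.float64(0.0952)]
top chassis 229 ((-22.092811584472656, -3.8615798950195312), (81.26778411865234, 114.20092010498047), 89.91476440429688)
top pad 0 
top lugtop 80 [np.float64(0.1037)]
top plate 97 [np.float64(0.0944)]
```

View pics/s9.png

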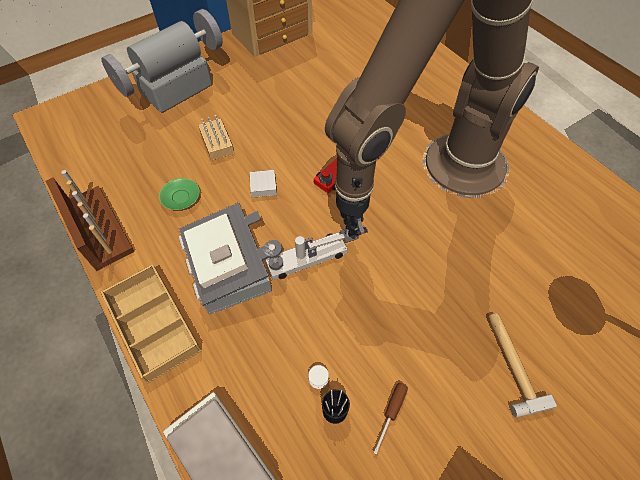

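The view shows the plate raised on the jack with the fingertips holding the paddle down at (352,235). The other objects are in place and the red jack is untouched.

```bash
python3 -c "
from h import *
print(close_job())"
```

```text
the job is handed in; nothing more can be done
None
```

The job is handed in: the jack's saddle is within about 1–2 mm of centre under the round lug, the trial lift was done and the table settled, and the arm is now holding the handle on its stop with about 18 N, table up; nothing else was moved.

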